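# Right the slumped pot and shut the propagator

## Task

One of the square pots in the seed propagator has slumped and leans out over the tray's edge. Working with the fingertips only, push it back until it stands upright on the tray floor by itself, then push the open clear cover over and press it gently down until it is fully shut. Do not lift any pot, leave the other pots standing, and leave everything else on the bench alone.

Things in the scene. Friction and masses are not known exactly. Their poses are not given: they have to be found in the camera images.
- propagator: Black plastic propagator tray, fixed to the bench: 384 mm along its own x, 244 mm along y, walls 62 mm high and 4 mm thick (a 6 mm lip runs round outside the top), inner floor 6 mm above the bench. Origin at the centre of its underside, z up. The cover is hinged on the top of its +y wall; the slumped pot leans on its -y wall. The row of other pots stands in its +y half.
- cover (a joint): Clear cover, a shell 384 x 244 mm at the rim, 112 mm deep, walls drawn in 12 mm to the top. Rad: 0 = fully shut, top face level, 175 mm above the bench; grows as it opens, up and over towards the tray's +y; at 1.57 the top face stands upright, facing +y; stops at 1.95. Stiff hinge: it stays at any angle where left; pushing it near the free edge takes 2 to 8 N. 0.45 kg.
- cover_hinge (a point): Middle of the cover's hinge line, which runs parallel to the tray's x: in the tray's frame at y = +122 mm, z = 63 mm.
- cover_edge (a point): Middle of the free edge of the cover's outer top face: shut, 232 mm from the hinge line towards the tray's -y and 112 mm above it. It turns about the hinge line with the cover. The top face is 220 mm wide from this edge; two round black vents (52 mm across, 11 mm proud) sit across its middle, 100 mm either side of its centre along x; elsewhere it is flat.
- pot_leaning: The slumped pot: black deep square pot full of compost with a small leafy cutting; base 55 mm, top 74 mm square, 115 mm high, about 0.35 kg (varies). Origin at the centre of its underside, own z towards the mouth. Its base edge is on the tray floor; it leans about 33 degrees to the tray's -y, resting on that wall, its mouth sticking out over it. The leaves (40 mm above the lip) give way.
- pot_lip (a point): Middle of the slumped pot's outermost lip edge: 37 mm from its axis on the leaning side, 115 mm above the underside; the lip is 14 mm deep. About 36 mm outside the wall and 85 mm above the bench at the start. Pushed here towards the tray's +y the pot pivots on its base edge without sliding, and drops upright by itself once it leans less than about 24 degrees.
- pot_a: Deep square nursery pot of the same kind as the leaning one (base 55 x 55 mm, top 74 x 74 mm, 115 mm high, full of compost, about 0.35 kg), standing upright in the row along the hinge side of the tray. Origin at the centre of its underside, z up. A bystander: it must stay standing.
- pot_b: Deep square nursery pot of the same kind as the leaning one (base 55 x 55 mm, top 74 x 74 mm, 115 mm high, full of compost, about 0.35 kg), standing upright in the row along the hinge side of the tray. Origin at the centre of its underside, z up. A bystander: it must stay standing.
- pot_c: Deep square nursery pot of the same kind as the leaning one (base 55 x 55 mm, top 74 x 74 mm, 115 mm high, full of compost, about 0.35 kg), standing upright in the row along the hinge side of the tray. Origin at the centre of its underside, z up. A bystander: it must stay standing.
- sprayer: Clear spray bottle with a blue trigger head, 88 mm across, 200 mm tall; origin at the centre of its underside. Bystander, right of the propagator.
- trowel: Steel hand trowel with a wooden handle, lying flat, about 320 mm long, 25 mm high; origin under its middle, own x towards the blade. Bystander, right of the propagator.
- saucers: Stack of three pot saucers, 160 mm across, 40 mm high; origin at the centre of its underside. Bystander, near right.
- label_jar: Glass jar of plant labels, 76 mm across, 98 mm high (labels to 145 mm); origin at the centre of its underside. Bystander, left of the propagator.
- clay_pot: Small empty clay pot, 104 mm across, 88 mm high; origin at the centre of its underside. Bystander, left of the propagator.

How it is judged:
On the way, in this order (a step that is already met when the one before it is completed fails the run):
1. the slumped pot stands upright on the tray floor by itself, untouched (angle between pot_leaning's own z axis and vertical below 0.08 rad and z of pot_leaning in the frame of propagator below 0.012 m and contact force between the fingers and pot_leaning below 0.1 N and linear speed of pot_leaning below 0.03 m/s), for 0.3 s.
2. the cover is fully shut (value of joint cover below 0.02 rad), for 0.2 s.
At the end, for the whole second after the job is handed in: The formerly leaning pot stands upright (within about 4.5 degrees) at rest on the tray floor inside the tray, the cover is fully shut over it (within 0.02 rad, about 5 mm at its free edge), and the three other pots still stand upright (value of joint cover below 0.02 rad and angle between each of pot_leaning, pot_a, pot_b, pot_c's own z axis and vertical below 0.08 rad and z of pot_leaning in the frame of propagator below 0.012 m and x of pot_leaning in the frame of propagator between -0.165 and 0.165 m and y of pot_leaning in the frame of propagator between -0.095 and 0.095 m and linear speed of pot_leaning below 0.02 m/s); the robot touches nothing.
It fails at once if the slumped pot is lifted off the tray (its underside's centre rises more than 38 mm above the bench; it needs no more than 22 mm to pivot) (z of pot_leaning in the frame of propagator above 0.038 m).
It fails at once if one of the other pots is lifted or tipped (z of any of pot_a, pot_b, pot_c in the frame of propagator above 0.03 m or angle between any of pot_a, pot_b, pot_c's own z axis and vertical above 0.3 rad).
It fails at once if something else on the bench is moved more than 30 mm (distance of any of sprayer, trowel, saucers, label_jar, clay_pot from where it was at the start of the episode above 0.03 m).
It fails at once if the cover is slammed (swings shut faster than 2.5 rad/s) (velocity of joint cover below -2.5 rad/s).
It fails at once if the cover is pressed harder than 50 N (contact force between any of the arm, the fingers and cover above 50 N).
It also fails if it takes over 61 s, if anything falls off the work surface, if the arm or the gripper's body presses on something with over 40 N, if the wrist force passes 120 N, or if a joint passes its speed limit or range.

## Robot

A 6-joint arm with a two-finger parallel gripper is mounted at the origin on the work surface. World frame = base frame: x ahead of the robot, y to its left, z up, the work surface at z = 0. Lengths are in m, angles in rad, forces in N, time in s.
With the tool pointing down it reaches from about 0.25 to 0.85 m from the base axis. Payload 12.5 kg.
Tool frame: the origin (TCP) lies at the very end of the fingers, on their centre line; the grasp point (between the pads) lies 19 mm behind it; z points along the fingers, y is the line along which they close (so a half turn about z gives the same grasp; the last joint's range is limited). The gripper opens to 93 mm and grips with 3 to 60 N. Pads are 15 mm wide; open, the fingers measure 128 mm over their backs; the gripper's body (75 mm by 188 mm) begins 65 mm behind the grasp point.
Start: joints at [1.039, 0.351, 1.652, -0, 1.139, -0.085], TCP at [0.238, 0.496, 0.219] pointing down, gripper open.
Joint ranges: [-2.75, 2.75], [-0.79, 2.1], [0.01, 2.65], [-1.57, 4.71], [0.07, 3.14], [-2.87, 2.87]. Speed limits (rad/s): [2.22, 2.22, 2.79, 3.14, 3.14, 3.14].

## Interface

Orientations are given as a unit quaternion [w, x, y, z].
In Python, from workcell import arm gives the robot as it stands.
- The arm moves only by the tool send_rows, never from a script. Its argument "motion" is a list that holds one entry, the list of rows, each a list of 6 numbers: the shift along the world's x, y, z in units of 80 mm (1.0 is 80 mm), then the turn, a rotation vector about the world's x, y, z in units of 60 degrees (1.0 is 60 degrees). In form: [[[dx, dy, dz, rx, ry, rz], ...]]. A call has 1 to 8 rows; each row is the pose to reach, as a shift and turn from the pose commanded when the call began; what a row does not reach only later rows make up. A row lasts 1/10 s, in which the tool goes at most 50 mm and 8.59 degrees, less where a joint would pass 70% of its speed; a pose out of reach is approached as far as the arm can. A call with a number of a shift or a turn outside -1 to 1 is refused whole. A call with a gripper value outside its range is refused whole. "gripper" is the closure, from -1 (fully open) to 1 (shut), so that 0 is half open, set as the call begins (left out, the last holds). The fingers move at their own pace and stop on an object; the grip force is fixed at half the most. Time passes only in rows, so rows that repeat a pose let the fingers close. It gives the time, the measured TCP pose, the force, the opening and the grip force at its end, in the units of the state.
- arm.state(): the state, without advancing time (a new reading comes with each control period).
- arm.snapshot(name): name is "scene" or "top"; returns the picture (400x640x3 uint8, blue, green, red); there is no depth.
- arm.get_calibration(name): a dict with "camera_matrix" (3x3 intrinsics, pixels), "T" (4x4, takes a point from camera to world coordinates). Camera axes: x right, y up, looking along -z (the intrinsics and any distortion apply to the point x, -y, -z); pixel columns grow to the right and rows downward; lengths in m; the calibration is good to about 2 mm. A picture is of the moment at which its call begins. get_calibration takes no time and is no camera call.
- arm.sign_off(): hands the job in; it is judged then, once.
Trained networks look in the newest picture that a camera, given by its name, has taken for a name from the list of things; names that differ only in an ending like _2 or _b are one class to them, and where a whole thing is asked for, a point or a joint stands for the part that bears it (a point fixed in the world has none). Each returns a list of dicts, best first, with "confidence" (0 to 1); they miss things now and then, are a little off and sometimes report something else, mostly with a low value. They report only what shows in the picture. A call takes as long as a camera call.
- arm.search_frame(camera, query): "centre" ([x, y, z] in m, in world coordinates, good to about 4 mm: the middle of the surface that is visible of it).
- arm.mark_of(camera, query): "centre" ([x, y, z] in m, in world coordinates, good to about 4 mm: a listed point, or the origin of a listed thing).
The state is a dict: "clock": time; "joint_positions": joint angles; "qd": joint speeds; "joint_efforts": joint torques, N m; "tool_pos": TCP position; "eef_rot": TCP orientation; "wrist_force": force on the tool from outside, world axes, zero at the start; "wrist_torque": the same for the moment, N m; "width": finger opening in m; "grasp_force": force on a finger pad.
Only numpy, scipy, OpenCV 4.12 (cv2) and the standard library are available. Lean on these libraries where they do the work, as an engineer would, in place of code of your own. Each camera call takes 0.05 s, during which the arm holds its last target. There are 200 camera calls.

## Working session

There is one attempt and no reset: what is moved stays moved. The work goes in short steps, Python scripts to look and compute and a tool call to move; the robot and the scene stay as the last step left them, time stands still between calls to the robot, and variables do not carry over. Pictures are saved under pics/ and viewed, at most 10 in all, crops included, and the job is handed in when it is done.

Besides the shell and the picture viewer there is one more tool, called after "Request:" in YAML: its name, and indented under it one key for each argument. send_rows: Moves the arm, as the interface text tells. Shifts and turns lie within -1 to 1; 1 stands for 80 mm of shift or 60 degrees of turn. Its arguments: {"type":"object","properties":{"motion":{"type":"array","items":{"type":"array","items":{"type":"array","items":{"type":"number","minimum":-1,"maximum":1}}}},"gripper":{"type":"number"}},"required":["motion"]}

```bash
mkdir -p pics; ls; python3 - <<'E'
from workcell import arm
import cv2
a=arm.snapshot("scene");cv2.imwrite("pics/s1.png",a)
b=arm.snapshot("top");cv2.imwrite("pics/t1.png",b)
for c in("scene","top"):
  for q in("propagator","cover_hinge","cover_edge","pot_leaning","pot_lip","pot_a","label_jar","clay_pot","saucers","sprayer","trowel"):
    r=arm.mark_of(c,q); print(c,q,[(round(d["confidence"],2),[round(float(x),3) for x in d["centre"]]) for d in r[:4]])
s=arm.state();print(s["clock"],s["tool_pos"],s["eef_rot"],s["wrist_force"],s["width"])
E
```

```text
pics
scene propagator [(0.82, [0.514, -0.042, 0.001])]
scene cover_hinge [(0.58, [0.504, 0.086, 0.061])]
scene cover_edge [(0.93, [0.5, 0.241, 0.266])]
scene pot_leaning [(0.65, [0.54, -0.091, 0.02])]
scene pot_lip [(0.94, [0.542, -0.188, 0.096])]
scene pot_a [(0.73, [0.391, 0.009, 0.004]), (0.72, [0.614, 0.023, 0.006]), (0.64, [0.525, 0.022, 0.009]), (0.38, [0.497, 0.24, 0.265])]
scene label_jar [(0.84, [0.379, 0.369, 0.001])]
scene clay_pot [(0.69, [0.589, 0.377, 0.001]), (0.51, [0.539, -0.094, 0.022])]
scene saucers [(0.59, [0.273, -0.394, -0.001])]
scene sprayer [(0.8, [0.415, -0.454, -0.001])]
scene trowel [(0.74, [0.539, -0.092, 0.022]), (0.67, [0.611, -0.429, 0.003])]
top propagator [(0.82, [0.506, -0.037, -0.004]), (0.5, [0.414, -0.456, -0.001]), (0.43, [0.538, -0.185, 0.099])]
top cover_hinge [(0.81, [0.507, 0.083, 0.061])]
top cover_edge [(0.85, [0.501, 0.241, 0.265])]
top pot_leaning [(0.88, [0.538, -0.093, 0.023])]
top pot_lip [(0.6, [0.538, -0.184, 0.098]), (0.29, [0.416, -0.453, 0.0])]
top pot_a [(0.67, [0.391, 0.009, 0.005]), (0.61, [0.524, 0.028, 0.005]), (0.61, [0.622, 0.025, 0.005])]
top label_jar [(0.92, [0.385, 0.368, 0.001])]
top clay_pot [(0.57, [0.594, 0.38, 0.0])]
top saucers [(0.92, [0.27, -0.395, 0.0]), (0.62, [0.54, -0.186, 0.094])]
top sprayer [(0.56, [0.418, -0.455, -0.003]), (0.31, [0.589, 0.379, 0.003])]
top trowel [(0.94, [0.609, -0.431, 0.001])]
1.2 [0.23759673 0.49601179 0.21862907] [ 7.31334673e-06  2.21506627e-01  9.75158866e-01 -1.53163098e-05] [ 0.02348818  0.5650903  -0.4050714 ] 0.09284825368223915
```

View pics/s1.png

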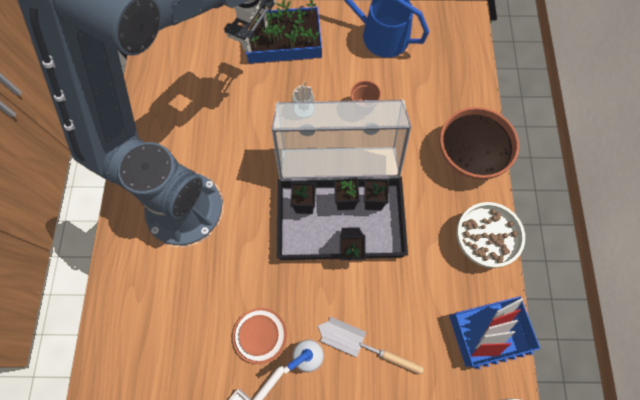

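View pics/t1.png

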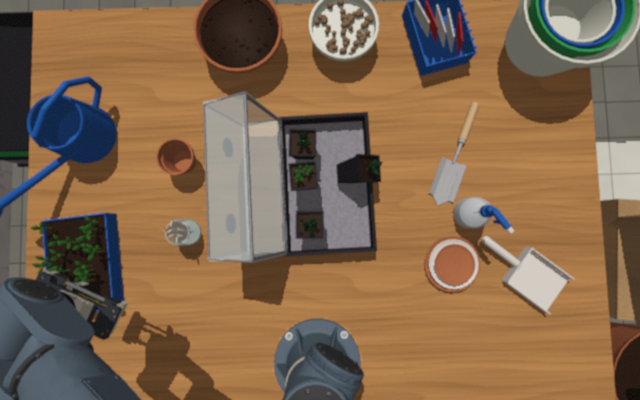

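The pictures show the tray at the centre. The cover is open to about 1.78 rad on the +y side, the slumped pot hangs over the -y wall (scene 352,243; top 365,167), and tray yaw is about 2-3°. I'll close the fingers and carry the tool over the cover to the -y side.

Request:
send_rows:
  motion:
    - [[0,-0.33,0.33,0,0,-0.13],[0,-0.67,0.67,0,0,-0.26],[0,-1,1,0,0,-0.4],[0,-1,1,0,0,-0.4]]
  gripper: 1

```text
clock: 1.6
tool_pos: [0.2382, 0.4151, 0.3021]
eef_rot: [0.001, 0.422, 0.907, 0.003]
wrist_force: [1.1, 0.9, 0.1]
width: 0.0656
grasp_force: 0.0
```

Request:
send_rows:
  motion:
    - [[0.17,-0.33,0.33,0,0,-0.13],[0.33,-0.67,0.67,0,0,-0.26],[0.5,-1,1,0,0,-0.4],[0.5,-1,1,0,0,-0.4]]

```text
clock: 2.0
tool_pos: [0.2793, 0.3351, 0.3814]
eef_rot: [0.001, 0.601, 0.799, 0.002]
wrist_force: [-0.4, 0.7, -0.4]
width: 0.0339
grasp_force: 0.0
```

Request:
send_rows:
  motion:
    - [[0.17,-0.33,0.33,0,0,-0.1],[0.33,-0.67,0.67,0,0,-0.2],[0.5,-1,1,0,0,-0.2],[0.5,-1,1,0,0,-0.2]]

```text
clock: 2.4
tool_pos: [0.3192, 0.2552, 0.4606]
eef_rot: [0.001, 0.679, 0.734, 0.002]
wrist_force: [-0.9, -0.1, -0.5]
width: 0.0026
grasp_force: 0.0
```

Request:
send_rows:
  motion:
    - [[0.25,-0.5,0,0,0,0],[0.5,-1,0,0,0,0],[0.5,-1,0,0,0,0]]

```text
clock: 2.7
tool_pos: [0.3591, 0.1738, 0.4569]
eef_rot: [-0.0, 0.68, 0.733, -0.001]
wrist_force: [-0.3, 1.2, 0.8]
width: 0.0005
grasp_force: 0.0
```

Request:
send_rows:
  motion:
    - [[0.25,-0.5,0,0,0,0],[0.5,-1,0,0,0,0],[0.5,-1,0,0,0,0]]

```text
clock: 3.0
tool_pos: [0.3991, 0.0941, 0.4568]
eef_rot: [-0.001, 0.68, 0.733, -0.001]
wrist_force: [-0.4, 0.7, -1.0]
width: 0.0006
grasp_force: 0.0
```

Request:
send_rows:
  motion:
    - [[0.25,-0.5,0,0,0,0],[0.5,-1,0,0,0,0],[0.5,-1,0,0,0,0]]

```text
clock: 3.3
tool_pos: [0.4391, 0.0145, 0.4566]
eef_rot: [-0.001, 0.68, 0.733, -0.001]
wrist_force: [-0.7, 0.5, 0.6]
width: 0.0004
grasp_force: 0.0
```

Request:
send_rows:
  motion:
    - [[0.25,-0.5,0,0,0,0],[0.5,-1,0,0,0,0],[0.5,-1,0,0,0,0]]

```text
clock: 3.6
tool_pos: [0.4792, -0.0652, 0.4564]
eef_rot: [-0.001, 0.68, 0.734, -0.001]
wrist_force: [0.0, 0.6, -0.2]
width: 0.0004
grasp_force: 0.0
```

Request:
send_rows:
  motion:
    - [[0.25,-0.5,0,0,0,0],[0.5,-1,0,0,0,0],[0.5,-1,0,0,0,0]]

```text
clock: 3.9
tool_pos: [0.5193, -0.145, 0.4562]
eef_rot: [-0.001, 0.68, 0.734, -0.001]
wrist_force: [-0.2, 0.3, -0.4]
width: 0.0009
grasp_force: 0.0
```

Request:
send_rows:
  motion:
    - [[0.15,-0.5,0,0,0,0],[0.3,-1,0,0,0,0],[0.3,-1,0,0,0,0]]

```text
clock: 4.2
tool_pos: [0.5428, -0.2248, 0.4564]
eef_rot: [-0.001, 0.68, 0.734, -0.0]
wrist_force: [-0.1, 0.8, -0.0]
width: 0.0004
grasp_force: 0.0
```

Request:
send_rows:
  motion:
    - [[0,-0.3,-0.3,0,0,0],[0,-0.6,-0.6,0,0,0],[0,-0.6,-1,0,0,0],[0,-0.6,-1,0,0,0]]

```text
clock: 4.6
tool_pos: [0.5411, -0.2692, 0.3743]
eef_rot: [-0.004, 0.679, 0.734, -0.0]
wrist_force: [-0.3, 0.9, -0.9]
width: 0.0008
grasp_force: 0.0
```

Request:
send_rows:
  motion:
    - [[0,0,-0.5,0,0,0],[0,0,-1,0,0,0],[0,0,-1,0,0,0]]

```text
clock: 4.9
tool_pos: [0.5408, -0.2691, 0.2955]
eef_rot: [-0.003, 0.679, 0.734, -0.001]
wrist_force: [0.2, 0.6, 0.1]
width: 0.0003
grasp_force: 0.0
```

Request:
send_rows:
  motion:
    - [[0,0,-0.5,0,0,0],[0,0,-1,0,0,0],[0,0,-1,0,0,0]]

```text
clock: 5.2
tool_pos: [0.541, -0.2702, 0.217]
eef_rot: [-0.003, 0.679, 0.734, -0.0]
wrist_force: [-0.9, 0.9, -0.1]
width: 0.0007
grasp_force: 0.0
```

Request:
send_rows:
  motion:
    - [[0,0,-0.5,0,0,0],[0,0,-1,0,0,0],[0,0,-1,0,0,0]]

```text
clock: 5.5
tool_pos: [0.5413, -0.2709, 0.1379]
eef_rot: [-0.002, 0.679, 0.734, -0.0]
wrist_force: [-0.6, -0.2, 0.7]
width: 0.0004
grasp_force: 0.0
```

Request:
send_rows:
  motion:
    - [[0,0,-0.4,0,0,0],[0,0,-0.7,0,0,0],[0,0.3,-0.7,0,0,0],[0,0.6,-0.7,0,0,0],[0,0.6,-0.7,0,0,0],[0,0.6,-0.7,0,0,0]]

```text
clock: 6.1
tool_pos: [0.5437, -0.2247, 0.086]
eef_rot: [0.002, 0.679, 0.734, 0.001]
wrist_force: [0.7, 0.7, -0.3]
width: 0.0005
grasp_force: 0.0
```

Request:
send_rows:
  motion:
    - [[-0.04,0.12,-0.12,0,0,0],[-0.04,0.24,-0.12,0,0,0],[-0.04,0.34,-0.12,0,0,0],[-0.04,0.41,-0.12,0,0,0],[-0.04,0.48,-0.12,0,0,0],[-0.04,0.55,-0.12,0,0,0],[-0.04,0.6,-0.12,0,0,0],[-0.04,0.65,-0.12,0,0,0]]

```text
clock: 6.9
tool_pos: [0.5385, -0.1717, 0.0731]
eef_rot: [0.0, 0.679, 0.734, 0.0]
wrist_force: [0.1, -0.8, -0.9]
width: 0.0005
grasp_force: 0.0
```

```bash
cat > m.py <<'E'
from workcell import arm
import sys,cv2
for a in sys.argv[1:]:
  c,q=a.split(":")
  if q=="pic": p=arm.snapshot(c);continue
  p=arm.snapshot(c)
  print(a,[(round(d["confidence"],2),[round(float(x),3) for x in d["centre"]]) for d in arm.mark_of(c,q)[:3]])
s=arm.state();print(s["clock"],s["tool_pos"].round(4),s["wrist_force"].round(2))
E
python3 m.py scene:pot_leaning scene:pot_lip
```

```text
scene:pot_leaning []
scene:pot_lip [(0.16, [0.379, 0.367, 0.004])]
7.1 [ 0.5384 -0.172   0.0731] [ 0.15 -0.48 -0.44]
```

```bash
python3 m.py top:pot_leaning top:pot_lip; python3 - <<'E'
from workcell import arm
import cv2
a=arm.snapshot("top")[80:280,180:440];b=arm.snapshot("scene")[80:280,220:480]
cv2.imwrite("pics/c2.png",cv2.resize(cv2.vconcat([a,b]),None,fx=1.5,fy=1.5))
E
```

```text
top:pot_leaning [(0.43, [0.503, 0.243, 0.261]), (0.33, [0.609, -0.431, 0.002])]
top:pot_lip [(0.61, [0.537, -0.121, 0.122])]
7.3 [ 0.5384 -0.1722  0.073 ] [-0.17 -0.73  0.28]
```

View pics/c2.png

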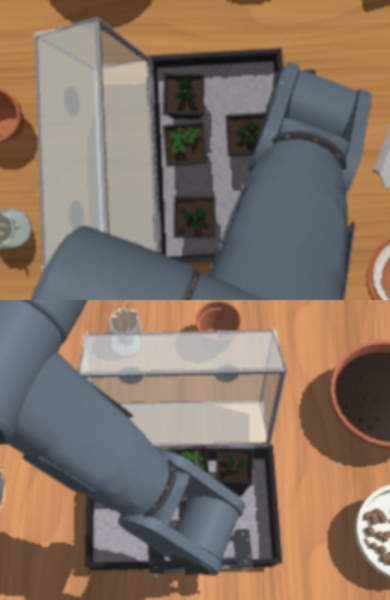

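The pot is upright (top crop 245,133, lip at (0.537,-0.121,0.122)). Next I back off and go back over to behind the cover.

Request:
send_rows:
  motion:
    - [[0,-0.3,0,0,0,0],[0,-0.6,0,0,0,0],[0,-1,0,0,0,0],[0,-1,0,0,0,0]]

```text
clock: 7.8
tool_pos: [0.5384, -0.255, 0.0731]
eef_rot: [0.001, 0.68, 0.733, -0.0]
wrist_force: [-0.2, 0.9, -0.4]
width: 0.0004
grasp_force: 0.0
```

Request:
send_rows:
  motion:
    - [[0,0,0.5,0,0,0],[0,0,1,0,0,0],[0,0,1,0,0,0]]

```text
clock: 8.1
tool_pos: [0.5405, -0.2526, 0.158]
eef_rot: [0.004, 0.679, 0.734, 0.001]
wrist_force: [0.9, -0.2, 0.6]
width: 0.0007
grasp_force: 0.0
```

Request:
send_rows:
  motion:
    - [[0,0,0.5,0,0,0],[0,0,1,0,0,0],[0,0,1,0,0,0]]

```text
clock: 8.4
tool_pos: [0.5402, -0.2524, 0.2377]
eef_rot: [0.004, 0.679, 0.734, 0.001]
wrist_force: [-0.0, -0.6, 0.0]
width: 0.0008
grasp_force: 0.0
```

Request:
send_rows:
  motion:
    - [[0,0.3,0.4,0,0,0],[-0.1,0.6,0.8,0,0,0],[-0.1,1,1,0,0,0],[-0.1,1,1,0,0,0]]

```text
clock: 8.8
tool_pos: [0.5309, -0.1692, 0.3145]
eef_rot: [0.001, 0.678, 0.735, 0.001]
wrist_force: [-0.6, 0.4, -0.0]
width: 0.0
grasp_force: 0.0
```

```bash
python3 m.py top:pot_leaning top:pot_lip top:cover_edge
```

```text
top:pot_leaning [(0.84, [0.536, -0.087, 0.007])]
top:pot_lip [(0.67, [0.539, -0.123, 0.124])]
top:cover_edge [(0.79, [0.503, 0.241, 0.261])]
9.1 [ 0.5301 -0.1726  0.3117] [-0.68  0.07 -0.28]
```

Request:
send_rows:
  motion:
    - [[0,0.3,0.4,0,0,0],[-0.1,0.6,0.8,0,0,0],[-0.1,1,1,0,0,0],[-0.1,1,1,0,0,0]]

```text
clock: 9.5
tool_pos: [0.5229, -0.0903, 0.395]
eef_rot: [0.001, 0.679, 0.734, 0.001]
wrist_force: [0.4, -0.8, -0.2]
width: 0.0001
grasp_force: 0.0
```

Request:
send_rows:
  motion:
    - [[0,0.3,0.4,0,0,0],[-0.1,0.6,0.8,0,0,0],[-0.1,1,0.9,0,0,0],[-0.1,1,0.9,0,0,0]]

```text
clock: 9.9
tool_pos: [0.5148, -0.0106, 0.4655]
eef_rot: [0.0, 0.679, 0.734, 0.001]
wrist_force: [-0.1, -0.5, 0.5]
width: 0.0005
grasp_force: 0.0
```

Request:
send_rows:
  motion:
    - [[-0.05,0.5,0,0,0,0],[-0.1,1,0,0,0,0],[-0.1,1,0,0,0,0]]

```text
clock: 10.2
tool_pos: [0.5063, 0.0698, 0.4635]
eef_rot: [-0.001, 0.679, 0.735, -0.001]
wrist_force: [0.5, -1.4, -1.1]
width: 0.0006
grasp_force: 0.0
```

Request:
send_rows:
  motion:
    - [[-0.05,0.5,0,0,0,0],[-0.1,1,0,0,0,0],[-0.1,1,0,0,0,0]]

```text
clock: 10.5
tool_pos: [0.4985, 0.1496, 0.4634]
eef_rot: [-0.001, 0.679, 0.735, -0.001]
wrist_force: [-0.4, -0.8, -0.3]
width: 0.0005
grasp_force: 0.0
```

Request:
send_rows:
  motion:
    - [[0,0.5,0,0,0,0],[0,1,0,0,0,0],[0,1,0,0,0,0]]

```text
clock: 10.8
tool_pos: [0.499, 0.2294, 0.4631]
eef_rot: [-0.001, 0.679, 0.734, -0.001]
wrist_force: [0.2, 0.2, 0.1]
width: 0.0005
grasp_force: 0.0
```

Request:
send_rows:
  motion:
    - [[0,0.5,0,0,0,0],[0,1,0,0,0,0],[0,1,0,0,0,0]]

```text
clock: 11.1
tool_pos: [0.4992, 0.3092, 0.463]
eef_rot: [-0.001, 0.679, 0.734, -0.001]
wrist_force: [0.4, -0.8, -0.8]
width: 0.0006
grasp_force: 0.0
```

Request:
send_rows:
  motion:
    - [[0,0,-0.5,0,0,0],[0,0,-1,0,0,0],[0,0,-1,0,0,0]]

```text
clock: 11.4
tool_pos: [0.4979, 0.3051, 0.3796]
eef_rot: [-0.001, 0.68, 0.733, -0.005]
wrist_force: [-0.2, 0.2, -0.6]
width: 0.0005
grasp_force: 0.0
```

Request:
send_rows:
  motion:
    - [[0,0,-0.4,0,0,0],[0,0,-0.8,0,0,0],[0,0,-0.8,0,0,0]]

```text
clock: 11.7
tool_pos: [0.4983, 0.3062, 0.319]
eef_rot: [-0.001, 0.68, 0.733, -0.002]
wrist_force: [-0.2, 0.2, 0.8]
width: 0.0002
grasp_force: 0.0
```

Request:
send_rows:
  motion:
    - [[0,0,-0.4,0,0,0],[0,0,-0.8,0,0,0],[0,0,-1,0,0,0],[0,0,-1,0,0,0]]

```text
clock: 12.1
tool_pos: [0.4991, 0.3073, 0.2415]
eef_rot: [-0.0, 0.68, 0.734, -0.001]
wrist_force: [-0.1, -0.4, 0.1]
width: 0.0003
grasp_force: 0.0
```

```bash
python3 - <<'E'
from workcell import arm
import cv2,numpy as np
a=arm.snapshot("top")[40:290,150:440];b=arm.snapshot("scene")[0:250,150:440]
cv2.imwrite("pics/c3.png",cv2.resize(cv2.hconcat([a,b]),None,fx=1.3,fy=1.3))
for th in np.arange(1.8,-.01,-.1):
  e=lambda x,z:(0.0845+x*np.cos(th)+z*np.sin(th),0.063-x*np.sin(th)+z*np.cos(th))
  print(round(th,2),np.round(e(-.202,.112),3),"edge",np.round(e(-.232,.112),3),"rim",np.round(e(-.244,0),3))
s=arm.state();print(s["clock"],s["tool_pos"].round(4))
E
```

```text
1.8 [0.239 0.234] edge [0.246 0.263] rim [0.14  0.301]
1.7 [0.222 0.249] edge [0.225 0.279] rim [0.116 0.305]
1.6 [0.202 0.262] edge [0.203 0.292] rim [0.092 0.307]
1.5 [0.182 0.272] edge [0.18  0.302] rim [0.067 0.306]
1.4 [0.161 0.281] edge [0.155 0.311] rim [0.043 0.303]
1.3 [0.138 0.288] edge [0.13  0.317] rim [0.019 0.298]
1.2 [0.116 0.292] edge [0.105 0.32 ] rim [-0.004  0.29 ]
1.1 [0.093 0.294] edge [0.079 0.321] rim [-0.026  0.28 ]
1.0 [0.07  0.293] edge [0.053 0.319] rim [-0.047  0.268]
0.9 [0.047 0.291] edge [0.028 0.314] rim [-0.067  0.254]
0.8 [0.024 0.286] edge [0.003 0.307] rim [-0.085  0.238]
0.7 [0.002 0.279] edge [-0.021  0.298] rim [-0.102  0.22 ]
0.6 [-0.019  0.269] edge [-0.044  0.286] rim [-0.117  0.201]
0.5 [-0.039  0.258] edge [-0.065  0.273] rim [-0.13  0.18]
0.4 [-0.058  0.245] edge [-0.086  0.257] rim [-0.14   0.158]
0.3 [-0.075  0.23 ] edge [-0.104  0.239] rim [-0.149  0.135]
0.2 [-0.091  0.213] edge [-0.121  0.219] rim [-0.155  0.111]
0.1 [-0.105  0.195] edge [-0.135  0.198] rim [-0.158  0.087]
-0.0 [-0.118  0.175] edge [-0.148  0.175] rim [-0.159  0.063]
12.2 [0.4997 0.308  0.2436]
```

View pics/c3.png

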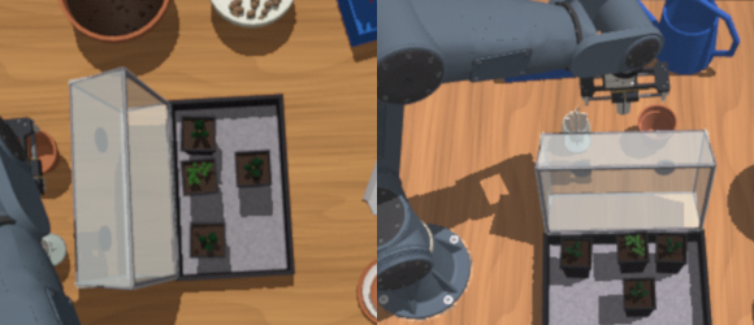

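Request:
send_rows:
  motion:
    - [[0,-0.4,-0.05,0,0,0],[0,-0.7,-0.05,0,0,0],[0,-0.85,0,0,0,0],[0,-1,0.05,0,0,0],[0,-1,0.05,0,0,0]]

```text
clock: 12.7
tool_pos: [0.5, 0.228, 0.2487]
eef_rot: [0.001, 0.68, 0.733, 0.003]
wrist_force: [0.3, 0.2, 0.5]
width: 0.0004
grasp_force: 0.3
```

Request:
send_rows:
  motion:
    - [[0.01,-0.23,0.18,0,0,0],[0.02,-0.48,0.3,0,0,0],[0.03,-0.74,0.42,0,0,0],[0.04,-1,0.5,0,0,0],[0.04,-1,0.5,0,0,0]]

```text
clock: 13.2
tool_pos: [0.5025, 0.1468, 0.2874]
eef_rot: [0.001, 0.68, 0.733, 0.001]
wrist_force: [0.7, 1.1, -0.3]
width: 0.0004
grasp_force: 0.0
```

```bash
python3 m.py scene:cover_edge top:cover_edge
```

```text
scene:cover_edge []
top:cover_edge [(0.92, [0.506, 0.129, 0.315])]
13.4 [0.5017 0.1487 0.2852] [-0.35 -0.48  0.85]
```

Request:
send_rows:
  motion:
    - [[0.01,-0.31,0.05,0,0,0],[0.02,-0.59,0.08,0,0,0],[0.03,-0.88,0.07,0,0,0],[0.04,-1,0.06,0,0,0],[0.04,-1,0.06,0,0,0]]

```text
clock: 13.9
tool_pos: [0.505, 0.0678, 0.2899]
eef_rot: [0.0, 0.68, 0.734, -0.0]
wrist_force: [-0.3, -0.2, -0.0]
width: 0.0001
grasp_force: 0.0
```

Request:
send_rows:
  motion:
    - [[0.01,-0.17,-0.02,0,0,0],[0.02,-0.46,-0.08,0,0,0],[0.03,-0.73,-0.17,0,0,0],[0.04,-0.99,-0.29,0,0,0],[0.04,-0.99,-0.29,0,0,0]]

```text
clock: 14.4
tool_pos: [0.5077, -0.0123, 0.2654]
eef_rot: [-0.001, 0.68, 0.733, -0.001]
wrist_force: [-1.2, 0.8, 1.5]
width: 0.0004
grasp_force: 0.0
```

```bash
python3 m.py scene:cover_edge top:cover_edge
```

```text
scene:cover_edge [(0.64, [0.507, -0.054, 0.284])]
top:cover_edge [(0.26, [0.61, -0.431, -0.002])]
14.6 [ 0.5082 -0.0104  0.2669] [-0.33 -0.3   0.36]
```

Request:
send_rows:
  motion:
    - [[0.01,-0.26,-0.14,0,0,0],[0.02,-0.49,-0.3,0,0,0],[0.03,-0.71,-0.49,0,0,0],[0.04,-0.91,-0.7,0,0,0],[0.04,-1,-0.88,0,0,0],[0.04,-1,-0.88,0,0,0]]

```text
clock: 15.2
tool_pos: [0.5108, -0.091, 0.1951]
eef_rot: [-0.001, 0.679, 0.734, -0.001]
wrist_force: [0.4, 0.3, 0.7]
width: 0.0002
grasp_force: 0.0
```

Request:
send_rows:
  motion:
    - [[0,-0.1,-0.1,0,0,0],[0,-0.16,-0.17,0,0,0],[0,-0.2,-0.22,0,0,0],[0,-0.2,-0.25,0,0,0],[0,-0.2,-0.25,0,0,0]]

```text
clock: 15.7
tool_pos: [0.5112, -0.1072, 0.1761]
eef_rot: [-0.0, 0.679, 0.734, -0.0]
wrist_force: [0.2, -0.4, 0.2]
width: 0.0006
grasp_force: 0.0
```

Request:
send_rows:
  motion:
    - [[0,0,-0.015,0,0,0],[0,0,-0.03,0,0,0],[0,0,-0.03,0,0,0]]

```text
clock: 16.0
tool_pos: [0.5114, -0.1073, 0.1752]
eef_rot: [0.0, 0.679, 0.734, 0.0]
wrist_force: [-5.8, 0.6, 14.6]
width: 0.0005
grasp_force: 7.5
```

Request:
send_rows:
  motion:
    - [[0,0,-0.015,0,0,0],[0,0,-0.02,0,0,0],[0,0,-0.02,0,0,0]]

```text
clock: 16.3
tool_pos: [0.5114, -0.1073, 0.1751]
eef_rot: [0.001, 0.679, 0.734, 0.0]
wrist_force: [-12.3, 1.1, 30.5]
width: 0.0005
grasp_force: 15.7
```

The lid is seated: 30 N with no further travel. I'll lift off and check.

Request:
send_rows:
  motion:
    - [[0,0,0.1,0,0,0],[0,0,0.5,0,0,0],[0,0,1,0,0,0],[0,0,1,0,0,0]]

```text
clock: 16.7
tool_pos: [0.5131, -0.1075, 0.2569]
eef_rot: [0.003, 0.679, 0.734, 0.002]
wrist_force: [-0.0, -0.5, 0.4]
width: 0.0004
grasp_force: 0.0
```

Request:
send_rows:
  motion:
    - [[-0.5,0,0.5,0,0,0],[-1,0.5,1,0,0,0],[-1,1,1,0,0,0],[-1,1,1,0,0,0]]

```text
clock: 17.1
tool_pos: [0.4302, -0.0245, 0.3337]
eef_rot: [0.001, 0.679, 0.734, 0.001]
wrist_force: [0.8, -0.6, 0.3]
width: 0.0003
grasp_force: 0.0
```

Request:
send_rows:
  motion:
    - [[-0.5,0.5,0,0,0,0],[-1,1,0,0,0,0],[-1,1,0,0,0,0],[-1,1,0,0,0,0]]

```text
clock: 17.5
tool_pos: [0.3506, 0.0535, 0.332]
eef_rot: [0.0, 0.679, 0.735, 0.0]
wrist_force: [0.7, -0.7, -0.9]
width: 0.0002
grasp_force: 0.0
```

```bash
python3 m.py scene:cover_edge top:cover_edge top:pot_leaning; python3 - <<'E'
from workcell import arm
import cv2
a=arm.snapshot("top")[80:330,150:440];b=arm.snapshot("scene")[100:350,200:490]
cv2.imwrite("pics/c4.png",cv2.resize(cv2.hconcat([a,b]),None,fx=1.3,fy=1.3))
E
```

```text
scene:cover_edge [(0.65, [0.51, -0.152, 0.175])]
top:cover_edge [(0.97, [0.514, -0.15, 0.17])]
top:pot_leaning []
17.8 [0.3519 0.0522 0.3319] [ 0.49 -0.75  0.26]
```

View pics/c4.png

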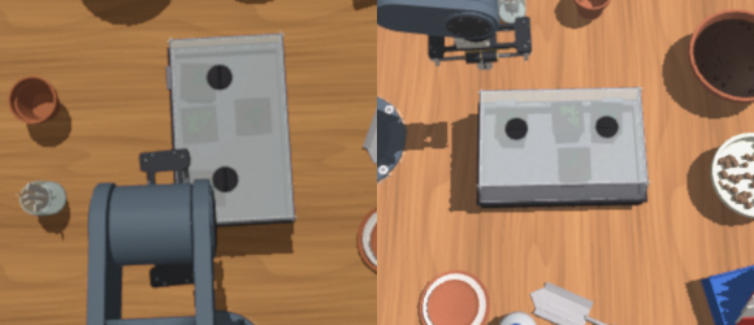

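The cover is shut and level (edge z about 0.175), the pot (left crop 252,115) stands upright under it, and the arm is clear. I'm handing in.

```bash
python3 -c "
from workcell import arm
print(arm.sign_off())"
```

```text
the job is handed in; nothing more can be done
None
```

The slumped pot is back upright on the tray floor, the cover is fully shut over all four pots with about 30 N of final pressure, and the job was handed in at 17.8 s; the sign-off gave no verdict.

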